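# Line up the finishing products by height

### The arm

A 7-joint arm with a two-finger parallel gripper is mounted at the origin on a cart in front of the work surface, level with it; the furniture and walls round the work are solid. World frame = base frame: x ahead of the robot, y to its left, z up, the work surface at z = 0. Lengths are in m, angles in rad, forces in N, time in s.
With the tool pointing down it reaches from about 0.425 to 0.925 m from the base axis. Payload 6.8 kg.
Tool frame: the origin (TCP) lies at the very end of the fingers, on their centre line; the grasp point (between the pads) lies 19 mm behind it; z points along the fingers, y is the line along which they close (so a half turn about z gives the same grasp; the last joint's range is limited). The gripper opens to 85 mm and grips with 20 to 120 N. Pads are 22 mm wide; open, the fingers measure 114 mm over their backs; the gripper's body (76 mm by 85 mm) begins 54 mm behind the grasp point. The pads swing forward as they close: fully open they stand 13 mm farther back than shut.
Start: joints at [1.172, 0.477, 0.022, 1.555, -0.011, 1.109, -0.083], TCP at [0.194, -0.647, 0.231] pointing down, gripper open.
Joint ranges: [-2.96, 2.96], [-0.34, 2.1], [-1.41, 1.46], [0.24, 2.44], [-1.37, 4.51], [0.17, 1.92], [-2.96, 2.96]. Speed limits (rad/s): [2.39, 2.39, 3.14, 3.14, 3.14, 3.14, 3.14].

### API

Orientations are given as a unit quaternion [w, x, y, z].
In Python, from station import get_obs, read_camera, hand_in gives the robot as it stands.
- The arm moves only by the tool arm_command, never from a script. Its argument "commands" is one flat list of numbers, 7 for each row, row after row: the shift along the tool's x, y, z in m, then the turn, a rotation vector about the tool's x, y, z in degrees, then the opening, from 0 (shut) to 1 (fully open). In form: [tx, ty, tz, rx, ry, rz, fingers, tx, ty, tz, rx, ry, rz, fingers, ...]. A call has 1 to 8 rows; each row is the pose to reach, as a shift and turn from the pose commanded when the call began, along the tool's axes at that moment; what a row does not reach only later rows make up. A row lasts 1/10 s, in which the tool goes at most 50 mm and 8.59 degrees, less where a joint would pass 70% of its speed; a pose out of reach is approached as far as the arm can. A call with a gripper value outside its range is refused whole. The fingers move at their own pace and stop on an object; "force" is the grip in N (left out, the last holds). Time passes only in rows, so rows that repeat a pose let the fingers close. It gives the time, the measured TCP pose, the force, the opening and the grip force at its end, in the units of the state.
- get_obs(): the state, without advancing time (a new reading comes with each control period).
- read_camera(name): name is "side" or "top"; returns a dict with "img" (400x640x3 uint8, red, green, blue), "camera_matrix" (3x3 intrinsics, pixels), "pose" (4x4, takes a point from camera to world coordinates). Camera axes: x right, y down, z forward; pixel columns grow to the right and rows downward; lengths in m; the calibration is good to about 2 mm. A picture is of the moment at which its call begins. There is no depth.
- hand_in(): hands the job in; it is judged then, once.
The state is a dict: "t": time; "q": joint angles; "joint_vel": joint speeds; "joint_torque": joint torques, N m; "eef_pos": TCP position; "tool_rot": TCP orientation; "contact_force": force on the tool from outside, world axes, zero at the start; "torque": the same for the moment, N m; "gripper_width": opening from 0.0 (shut) to 1.0 (fully open); "grasp_force": force on a finger pad.
Only numpy, scipy, OpenCV 4.12 (cv2) and the standard library are available. Lean on these libraries where they do the work, as an engineer would, in place of code of your own. Each camera call takes 0.05 s, during which the arm holds its last target. There are 200 camera calls.

### The job

Stand the four finishing products (dropper bottle, small white bottle, tall white bottle, spray can) upright on the four dark rubber pads of the wooden board in order of height, one centred on each pad, the shortest next to the board's red end block and the tallest at the grey end. Do not tip any of them over, and leave the yellow-lidded pigment jar where it stands.

Things in the scene. Friction and masses are not known exactly. Their poses are not given: they have to be found in the camera images.
- dropper: small, slim white plastic bottle with a tapering neck and a narrow ribbed cap: 87 mm tall, the shortest of the four. Round body 23 mm across up to about 55 mm high, to be gripped there; cap 14 mm across at the top. It stands upright on the table, at any yaw. Origin: centre of its underside; z axis up the bottle.
- small_bottle: squat white plastic bottle with a wide ribbed cap: 104 mm tall, the second shortest. Round body 54 mm across up to 75 mm high, cap 47 mm across. It stands upright on the table, at any yaw. Origin: centre of its underside; z axis up the bottle.
- tall_bottle: tall white plastic bottle with a sloping shoulder and a white cap: 167 mm tall, the second tallest. Round body 62 mm across, to be gripped below 140 mm; cap 33 mm across, from 150 mm up. It stands upright on the table, at any yaw. Origin: centre of its underside; z axis up the bottle.
- spray_can: aerosol can, white, green and dark blue with a light grey domed top and a small red and white nozzle: 205 mm tall, the tallest. Round body 65 mm across up to 160 mm high, dome from there to 191 mm, nozzle above. It stands upright on the table, at any yaw. Origin: centre of its underside; z axis up the bottle.
- pad_1: round dark rubber pad, 80 mm across, 3 mm thick, small white dot at its centre, fixed on the wooden board; number 1 of four from the robot's left (pad_1) to right (pad_4), 95 mm apart along its y axis. The red block, not the number, tells what belongs on it. Origin: centre of its underside; its top face is 15 mm above the table. The board's back lip, 58 mm beyond the dots, is 20 mm above the table.
- pad_2: round dark rubber pad, 80 mm across, 3 mm thick, small white dot at its centre, fixed on the wooden board; number 2 of four from the robot's left (pad_1) to right (pad_4), 95 mm apart along its y axis. The red block, not the number, tells what belongs on it. Origin: centre of its underside; its top face is 15 mm above the table. The board's back lip, 58 mm beyond the dots, is 20 mm above the table.
- pad_3: round dark rubber pad, 80 mm across, 3 mm thick, small white dot at its centre, fixed on the wooden board; number 3 of four from the robot's left (pad_1) to right (pad_4), 95 mm apart along its y axis. The red block, not the number, tells what belongs on it. Origin: centre of its underside; its top face is 15 mm above the table. The board's back lip, 58 mm beyond the dots, is 20 mm above the table.
- pad_4: round dark rubber pad, 80 mm across, 3 mm thick, small white dot at its centre, fixed on the wooden board; number 4 of four from the robot's left (pad_1) to right (pad_4), 95 mm apart along its y axis. The red block, not the number, tells what belongs on it. Origin: centre of its underside; its top face is 15 mm above the table. The board's back lip, 58 mm beyond the dots, is 20 mm above the table.
- red_end: red plastic block (120 x 18 x 16 mm) fixed across one end of the wooden board, 61 mm beyond the centre of the end pad next to it; the other end has the same block in grey. Either end may be the red one. Origin: centre of its underside, 12 mm above the table; its top is 28 mm above the table.
- pigment_jar: clear jar of reddish pigment with a mustard-yellow lid, 45 mm across, 100 mm tall, standing loose to the right of the board; it is not one of the four and stays where it is. Origin: centre of its underside, z up.
Not all that is in view belongs to the job. Leave any orange or pink look-alike of the spray_can alone.

How it is judged:
By the outcome, as a careful person would: the job done as asked, in the order asked, and still so for the second after the job is handed in, with the robot touching nothing.
It also fails if it takes over 115 s, if anything falls off the work surface, if the arm or the gripper's body presses on something with over 40 N, if the wrist force passes 120 N, or if a joint passes its speed limit or range.

## Working session

There is one attempt and no reset: what is moved stays moved. The work goes in short steps, Python scripts to look and compute and a tool call to move; the robot and the scene stay as the last step left them, time stands still between calls to the robot, and variables do not carry over. Pictures are saved under pics/ and viewed, at most 14 in all, crops included, and the job is handed in when it is done.

Besides the shell and the picture viewer there is one more tool, called by a JSON object that holds its "fn" and its "kwargs". arm_command: Moves the arm, as the interface text tells. Its arguments: {"type":"object","properties":{"commands":{"type":"array","items":{"type":"number"}},"force":{"type":"number"}},"required":["commands"]}

```bash
ls; mkdir -p pics; python3 - <<'E'
from station import *
import cv2
o=get_obs();print({k:o[k] for k in('t','q','eef_pos','tool_rot','gripper_width')})
for n in('top','side'):
    c=read_camera(n);cv2.imwrite(f'pics/{n}0.png',c['img'][:,:,::-1]);print(n,c['camera_matrix'].tolist(),c['pose'].round(4).tolist())
E
```

```text
pics
{'t': 0.0, 'q': array([ 1.17191957,  0.47776766,  0.0223201 ,  1.55647065, -0.01147143,
        1.10929201, -0.08309741]), 'eef_pos': array([ 0.19333725, -0.64609431,  0.23033899]), 'tool_rot': array([-8.81294843e-04,  9.89445382e-01,  1.44903473e-01, -2.04986601e-04]), 'gripper_width': 1.0011851601970778}
top [[435.42710688616023, 0.0, 324.09930376556093], [0.0, 435.42710688616023, 194.79743193246983], [0.0, 0.0, 1.0]] [[-0.1534, -0.9575, 0.2445, 0.2065], [-0.9882, 0.1485, -0.0382, 0.0398], [0.0002, -0.2474, -0.9689, 1.2627], [0.0, 0.0, 0.0, 1.0]]
side [[498.46262147312035, 0.0, 324.971137745456], [0.0, 498.46262147312035, 198.24328395827965], [0.0, 0.0, 1.0]] [[0.9484, -0.1544, 0.2771, 0.1155], [-0.3171, -0.4858, 0.8145, -1.224], [0.0089, -0.8603, -0.5096, 0.8237], [0.0, 0.0, 0.0, 1.0]]
```

View pics/top0.png

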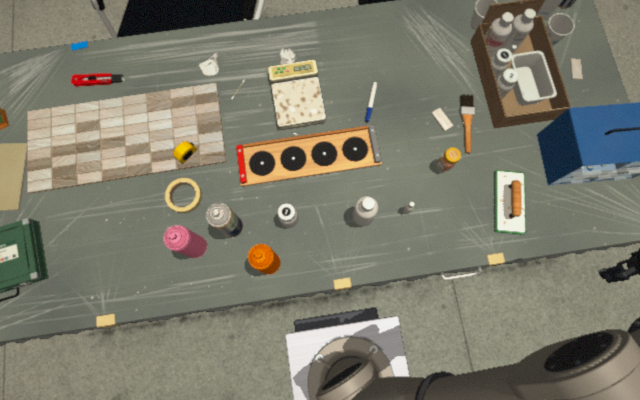

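View pics/side0.png

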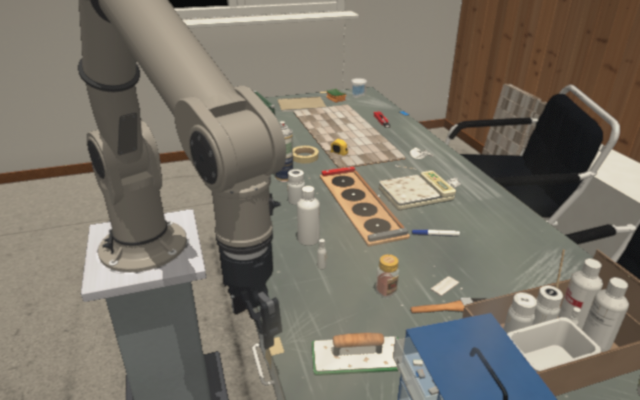

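The top view has the red end block at px (241,163), so it is on the robot's left, next to pad_1. The bottles stand in front of the board.

- **Spray can:** the candidates are (222,218) with a grey dome, (178,238) pink and (262,257) orange. The grey-domed one fits.
- **Tall bottle:** (365,210).
- **Small bottle:** (287,214).
- **Dropper:** (409,208).
- **Not part of the job:** the white bottles in the box at the right, around (510,40).

I'll confirm these in one enlarged crop.

```bash
cat > h.py <<'E'
import numpy as np,cv2
from scipy.spatial.transform import Rotation as R
from station import *
def ray(c,uv,z):
    P=c['pose'];d=P[:3,:3]@np.linalg.solve(c['camera_matrix'],[uv[0],uv[1],1.]);o=P[:3,3]
    return o+d*(z-o[2])/d[2]
def proj(c,p):
    P=c['pose'];q=c['camera_matrix']@(P[:3,:3].T@(np.array(p)-P[:3,3]));return q[:2]/q[2]
E
python3 - <<'E'
from h import *
a=cv2.imread('pics/top0.png')[135:275,190:430];b=cv2.imread('pics/side0.png')[110:280,260:420]
a=cv2.resize(a,None,fx=3.3,fy=3.3,interpolation=cv2.INTER_CUBIC)
cv2.imwrite('pics/cropt.png',a)
E
```

```text
(no output)
```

View pics/cropt.png

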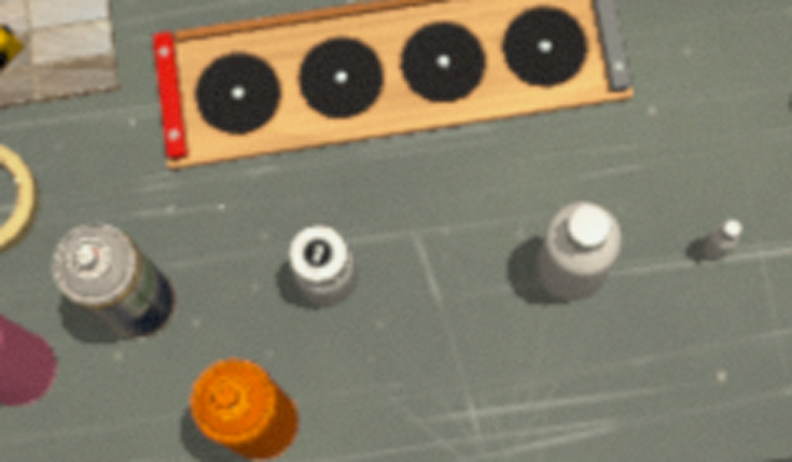

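The crop confirms them: the spray can has a green and dark blue body with a grey dome, the small cap is at (320,253), the tall cap at (588,225) and the dropper cap at (732,229). The four pads are clear, with red on the left. Next I'll measure with masks.

```bash
python3 - <<'E'
from h import *
c=read_camera('top');s=read_camera('side')
img=c['img'];hsv=cv2.cvtColor(img,cv2.COLOR_RGB2HSV)
# pads: dark ellipses within board
m=(hsv[...,2]<70).astype(np.uint8)
m=cv2.morphologyEx(m,cv2.MORPH_CLOSE,np.ones((5,5)))
n,l,st,ce=cv2.connectedComponentsWithStats(m[125:190,240:375])
pads=sorted([(ce[i]+[240,125]).tolist()+[st[i][4]] for i in range(1,n) if 350<st[i][4]<800])
P=[]
for p in pads:
    w=ray(c,p[:2],.015);P.append(w);print('pad',np.round(p,1),w.round(4),'side px',proj(s,w).round(1))
P=np.array(P);print('gaps',np.linalg.norm(np.diff(P,axis=0),axis=1))
tops={'dropper':(732,229,.087,8),'small':(320,253,.104,12),'tall':(588,225,.167,8),'spray':(95,263,.176,12)}
for k,(u,v,z,r) in tops.items():
    uv=np.array([u,v])/3.3+[190,135]-.35
    w=ray(c,uv,z);print(k,uv.round(1),w.round(4),'side base',proj(s,[w[0],w[1],0]).round(1),'top',proj(s,w).round(1))
u=np.array([660,0])
pj=(450.5,158);print('jar',ray(c,pj,.1).round(3))
print('orange',ray(c,np.array([233,398])/3.3+[190,135],.19).round(3),'pink',ray(c,(178,235),.19).round(3))
a=cv2.resize(s['img'][120:280,270:410],None,fx=3.7,fy=3.7,interpolation=cv2.INTER_CUBIC)
cv2.imwrite('pics/crops.png',a[:,:,::-1])
E
```

```text
pad [261.7 163.  438. ] [0.648  0.1614 0.015 ] side px [342.3 180.7]
pad [292.8 158.2 436. ] [0.6488 0.0667 0.015 ] side px [352.6 194.1]
pad [323.7 153.4 428. ] [ 0.6494 -0.0279  0.015 ] side px [363.9 208.7]
pad [354.6 148.7 428. ] [ 0.6501 -0.1231  0.015 ] side px [376.5 225.1]
gaps [0.09479771 0.09457324 0.0951793 ]
dropper [411.5 204. ] [ 0.4399 -0.2417  0.087 ] side base [320.7 267.3] top [320.9 240.2]
small [286.6 211.3] [0.4687 0.1021 0.104 ] side base [296.  201.4] top [295.3 172.6]
tall [367.8 202.8] [ 0.4445 -0.1117  0.167 ] side base [308.1 239.6] top [307.6 188.5]
spray [218.4 214.3] [0.4712 0.2708 0.176 ] side base [283.6 177.5] top [281.9 130.5]
jar [ 0.551 -0.374  0.1  ]
orange [0.349 0.175 0.19 ] pink [0.431 0.372 0.19 ]
```

View pics/crops.png

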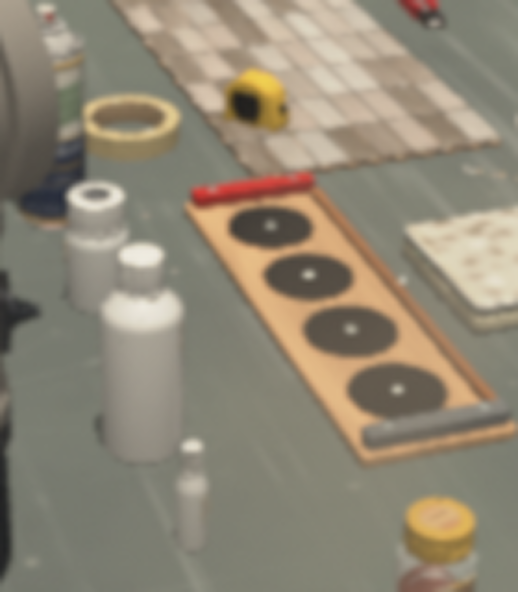

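Dot and cap pixels in the side view match the projections to about 1 px. The positions are good, so I'll start moving, with the dropper first.

{"fn": "arm_command", "kwargs": {"commands": [0.352, -0.317, 0.03, 0, 0, -73, 1, 0.352, -0.317, 0.03, 0, 0, -73, 1, 0.352, -0.317, 0.03, 0, 0, -73, 1, 0.352, -0.317, 0.03, 0, 0, -73, 1, 0.352, -0.317, 0.03, 0, 0, -73, 1, 0.352, -0.317, 0.03, 0, 0, -73, 1, 0.352, -0.317, 0.03, 0, 0, -73, 1, 0.352, -0.317, 0.03, 0, 0, -73, 1], "force": 40}}

```text
t: 1.0
eef_pos: [0.4018, -0.304, 0.2061]
tool_rot: [0.0, 0.733, 0.68, -0.0]
contact_force: [0.5, -0.0, -0.3]
gripper_width: 1.0
grasp_force: 0.0
```

```bash
cat >> h.py <<'E'
def go(x,y,z,yaw=90):
    o=get_obs();w,a,b,d=o['tool_rot'];T=R.from_quat([a,b,d,w])
    G=R.from_euler('z',yaw,degrees=True)*R.from_euler('x',180,degrees=True)
    print('t',o['t'],'pos',o['eef_pos'].round(4),'f',o['contact_force'].round(1),'w',round(o['gripper_width'],3),'gf',o['grasp_force'])
    print('shift',T.inv().apply(np.array([x,y,z])-o['eef_pos']).round(4),'turn',np.degrees((T.inv()*G).as_rotvec()).round(2))
E
python3 -c "
from h import *
go(.44,-.2417,.15)"
```

```text
t 1.0 pos [ 0.4018 -0.304   0.2061] f [ 0.5 -0.  -0.3] w 1.0 gf 0.0
shift [0.065  0.0335 0.0561] turn [ 0.02  0.03 -4.25]
```

{"fn": "arm_command", "kwargs": {"commands": [0.065, 0.0335, 0.056, 0, 0, -4.3, 0.6, 0.065, 0.0335, 0.056, 0, 0, -4.3, 0.6, 0.065, 0.0335, 0.056, 0, 0, -4.3, 0.6, 0.065, 0.0335, 0.056, 0, 0, -4.3, 0.6]}}

```text
t: 1.4
eef_pos: [0.4396, -0.243, 0.1495]
tool_rot: [-0.001, 0.708, 0.706, -0.0]
contact_force: [-0.1, -0.4, 0.2]
gripper_width: 0.598
grasp_force: 0.0
```

```bash
python3 -c "
from h import *
go(.44,-.2417,.025)
c=read_camera('side');cv2.imwrite('pics/s1.png',cv2.resize(c['img'][120:300,250:450],None,fx=3,fy=3)[:,:,::-1])"
```

```text
t 1.4 pos [ 0.4396 -0.243   0.1495] f [-0.1 -0.4  0.2] w 0.598 gf 0.0
shift [0.0012 0.0006 0.1245] turn [-0.08 -0.04 -0.18]
```

View pics/s1.png

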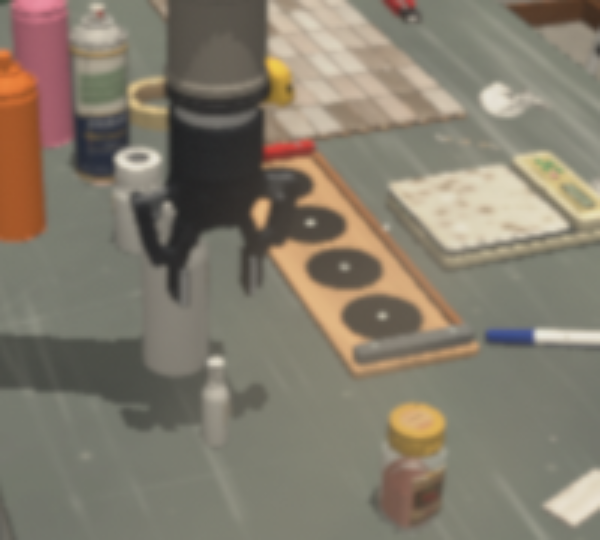

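The fingers are centred over the dropper (crop px 213 against 215), and everything is still standing. Descending and gripping.

{"fn": "arm_command", "kwargs": {"commands": [0.001, 0.001, 0.05, 0, 0, 0, 0.6, 0.001, 0.001, 0.1, 0, 0, 0, 0.6, 0.001, 0.001, 0.124, 0, 0, 0, 0.6, 0.001, 0.001, 0.124, 0, 0, 0, 0.6, 0.001, 0.001, 0.124, 0, 0, 0, 0.1, 0.001, 0.001, 0.124, 0, 0, 0, 0.1, 0.001, 0.001, 0.124, 0, 0, 0, 0.1, 0.001, 0.001, 0.124, 0, 0, 0, 0.1], "force": 30}}

```text
t: 2.25
eef_pos: [0.4421, -0.2439, 0.0281]
tool_rot: [0.002, 0.709, 0.705, 0.0]
contact_force: [-1.5, -1.5, 7.9]
gripper_width: 0.258
grasp_force: 29.8
```

{"fn": "arm_command", "kwargs": {"commands": [0, 0, 0, 0, 0, 0, 0.1, 0, 0, 0, 0, 0, 0, 0.1, 0, 0, -0.04, 0, 0, 0, 0.1, 0, 0, -0.08, 0, 0, 0, 0.1, 0, 0, -0.12, 0, 0, 0, 0.1, 0, 0, -0.16, 0, 0, 0, 0.1, 0, 0, -0.2, 0, 0, 0, 0.1, 0, 0, -0.2, 0, 0, 0, 0.1]}}

```text
t: 3.05
eef_pos: [0.444, -0.2438, 0.2326]
tool_rot: [0.006, 0.709, 0.705, 0.002]
contact_force: [0.7, -0.2, -0.8]
gripper_width: 0.264
grasp_force: 29.6
```

```bash
python3 -c "
from h import *
go(.648,.1614,.2)"
```

```text
t 3.05 pos [ 0.444  -0.2438  0.2326] f [ 0.7 -0.2 -0.8] w 0.264 gf 29.558427929878235
shift [0.4064 0.2015 0.0323] turn [ 0.59  0.33 -0.3 ]
```

{"fn": "arm_command", "kwargs": {"commands": [0.203, 0.1, 0, 0, 0, 0, 0.1, 0.203, 0.1, 0, 0, 0, 0, 0.1, 0.203, 0.1, 0, 0, 0, 0, 0.1, 0.203, 0.1, 0, 0, 0, 0, 0.1, 0.406, 0.2015, 0.03, 0.6, 0.3, -0.3, 0.1, 0.406, 0.2015, 0.03, 0.6, 0.3, -0.3, 0.1, 0.406, 0.2015, 0.03, 0.6, 0.3, -0.3, 0.1, 0.406, 0.2015, 0.03, 0.6, 0.3, -0.3, 0.1]}}

```text
t: 3.85
eef_pos: [0.6201, 0.1152, 0.2024]
tool_rot: [-0.005, 0.707, 0.707, -0.002]
contact_force: [0.6, -0.7, 0.2]
gripper_width: 0.255
grasp_force: 29.6
```

{"fn": "arm_command", "kwargs": {"commands": [0, 0, 0, 0, 0, 0, 0.1, 0, 0, 0.03, 0, 0, 0, 0.1, 0, 0, 0.06, 0, 0, 0, 0.1, 0, 0, 0.06, 0, 0, 0, 0.1]}}

```text
t: 4.25
eef_pos: [0.6159, 0.1125, 0.1386]
tool_rot: [-0.007, 0.707, 0.707, -0.005]
contact_force: [-0.9, -0.4, 0.6]
gripper_width: 0.263
grasp_force: 29.6
```

```bash
python3 -c "
from h import *
go(.648,.1614,.043)
for n in('side','top'):
  c=read_camera(n);u,v=(240,80) if n=='side' else (200,110)
  cv2.imwrite(f'pics/{n}2.png',cv2.resize(c['img'][v:v+160,u:u+200],None,fx=3.5,fy=3.5)[:,:,::-1])"
```

```text
t 4.25 pos [0.6159 0.1125 0.1386] f [-0.9 -0.4  0.6] w 0.263 gf 29.629021883010864
shift [0.0486 0.0338 0.0952] turn [-1.01 -0.18  0.02]
```

View pics/side2.png

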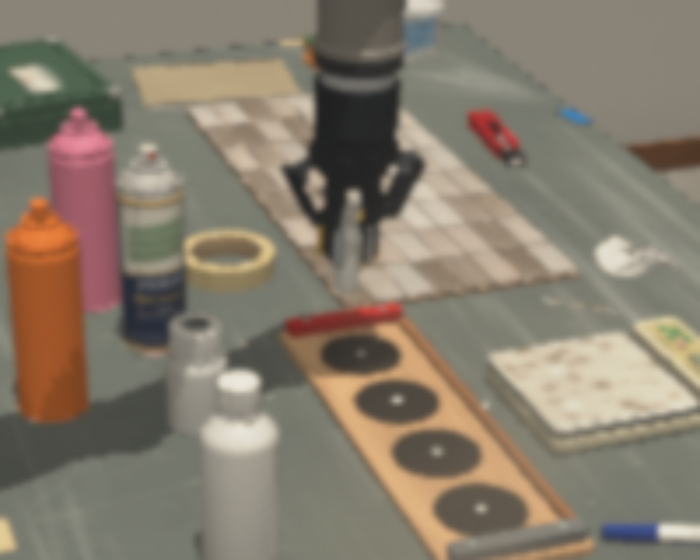

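The dropper is held upright in the side view, base at about crop (345,290). Moving over pad_1.

{"fn": "arm_command", "kwargs": {"commands": [0.0485, 0.034, 0.02, -1, 0, 0, 0.1, 0.0485, 0.034, 0.045, -1, 0, 0, 0.1, 0.0485, 0.034, 0.07, -1, 0, 0, 0.1, 0.0485, 0.034, 0.07, -1, 0, 0, 0.1, 0.0485, 0.034, 0.07, -1, 0, 0, 0.1]}}

```text
t: 4.85
eef_pos: [0.6531, 0.1626, 0.0742]
tool_rot: [0.001, 0.707, 0.707, 0.005]
contact_force: [0.6, -0.0, 0.7]
gripper_width: 0.259
grasp_force: 29.7
```

```bash
python3 -c "
from h import *
go(.648,.1614,.043)
c=read_camera('side');p=proj(c,[.648,.1614,.04]);print(p)
cv2.imwrite(f'pics/side3.png',cv2.resize(c['img'][130:200,300:390],None,fx=8,fy=8)[:,:,::-1])"
```

```text
t 4.85 pos [0.6531 0.1626 0.0742] f [ 0.6 -0.   0.7] w 0.259 gf 29.680708944797516
shift [-0.0014 -0.0054  0.0311] turn [ 0.49 -0.31 -0.03]
[342.4574878  174.16596441]
```

View pics/side3.png

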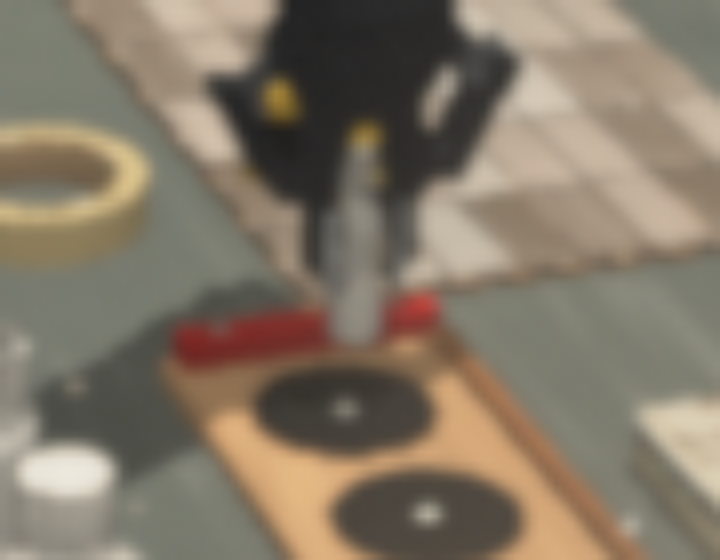

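The dropper's base is at crop (354,333), where the TCP projects, so it sits centred in the gripper. I'll shift back 5 mm and set it down.

{"fn": "arm_command", "kwargs": {"commands": [-0.001, -0.005, 0.01, 0.5, 0, 0, 0.1, -0.001, -0.005, 0.02, 0.5, 0, 0, 0.1, -0.001, -0.005, 0.028, 0.5, 0, 0, 0.1, -0.001, -0.005, 0.031, 0.5, 0, 0, 0.1, -0.001, -0.005, 0.031, 0.5, 0, 0, 0.1]}}

```text
t: 5.4
eef_pos: [0.6474, 0.1616, 0.0427]
tool_rot: [-0.002, 0.707, 0.707, 0.001]
contact_force: [-5.3, -3.1, 14.0]
gripper_width: 0.261
grasp_force: 31.0
```

```bash
python3 -c "
from h import *
go(.648,.1614,.043)"
```

```text
t 5.4 pos [0.6474 0.1616 0.0427] f [-5.3 -3.1 14. ] w 0.261 gf 30.984788239002228
shift [-0.0002  0.0006 -0.0003] turn [-0.12 -0.23 -0.01]
```

{"fn": "arm_command", "kwargs": {"commands": [0, 0, -0.001, 0, 0, 0, 0.3, 0, 0, -0.001, 0, 0, 0, 0.4, 0, 0, -0.001, 0, 0, 0, 0.55, 0, 0, -0.001, 0, 0, 0, 0.6, 0, 0, -0.03, 0, 0, 0, 0.6, 0, 0, -0.07, 0, 0, 0, 0.6, 0, 0, -0.12, 0, 0, 0, 1, 0, 0, -0.16, 0, 0, 0, 1]}}

```text
t: 6.2
eef_pos: [0.648, 0.1615, 0.2038]
tool_rot: [-0.002, 0.707, 0.707, 0.002]
contact_force: [1.2, 0.7, -0.3]
gripper_width: 0.911
grasp_force: 0.0
```

```bash
python3 -c "
from h import *
go(.4695,.102,.15)
c=read_camera('top')
cv2.imwrite(f'pics/top4.png',cv2.resize(c['img'][110:290,170:390],None,fx=3.2,fy=3.2)[:,:,::-1])"
```

```text
t 6.2 pos [0.648  0.1615 0.2038] f [ 1.2  0.7 -0.3] w 0.911 gf 0.0
shift [-0.0597 -0.1785  0.0535] turn [-0.03 -0.34  0.03]
```

{"fn": "arm_command", "kwargs": {"commands": [-0.0595, -0.1785, 0.045, 0, 0, 0, 1, -0.0595, -0.1785, 0.045, 0, 0, 0, 1, -0.0595, -0.1785, 0.045, 0, 0, 0, 1, -0.0595, -0.1785, 0.045, 0, 0, 0, 1, -0.0595, -0.1785, 0.045, 0, 0, 0, 1, -0.0595, -0.1785, 0.045, 0, 0, 0, 1]}}

```text
t: 6.85
eef_pos: [0.4685, 0.1013, 0.1562]
tool_rot: [-0.002, 0.707, 0.707, 0.001]
contact_force: [0.5, -1.0, 0.1]
gripper_width: 0.998
grasp_force: 0.0
```

```bash
python3 -c "
from h import *
go(.4695,.102,.045)
c=read_camera('side')
cv2.imwrite(f'pics/s4.png',cv2.resize(c['img'][100:260,250:410],None,fx=3.6,fy=3.6)[:,:,::-1])"
```

```text
t 6.85 pos [0.4685 0.1013 0.1562] f [ 0.5 -1.   0.1] w 0.998 gf 0.0
shift [0.0002 0.0012 0.1112] turn [-0.1  -0.26  0.  ]
```

View pics/s4.png

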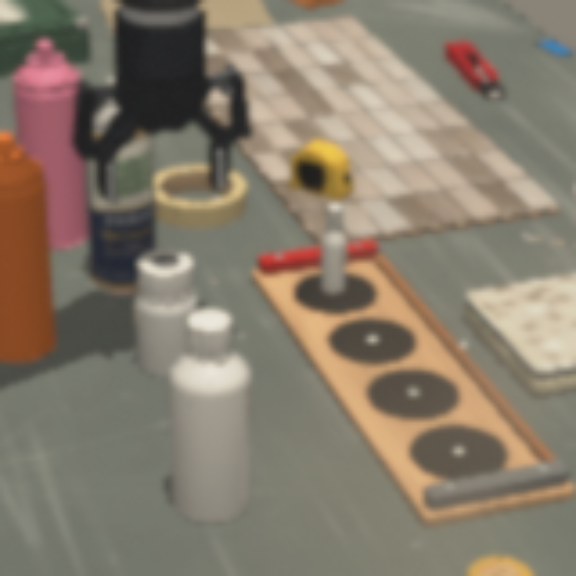

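The dropper stands centred on pad_1, base at about (334,288). The gripper is lined up above the small bottle at (165,310). Descending.

{"fn": "arm_command", "kwargs": {"commands": [0, 0.001, 0.04, 0, 0, 0, 1, 0, 0.001, 0.08, 0, 0, 0, 1, 0, 0.001, 0.11, 0, 0, 0, 1, 0, 0.001, 0.11, 0, 0, 0, 1, 0, 0.001, 0.11, 0, 0, 0, 0.4, 0, 0.001, 0.11, 0, 0, 0, 0.4, 0, 0.001, 0.11, 0, 0, 0, 0.4, 0, 0.001, 0.11, 0, 0, 0, 0.4], "force": 40}}

```text
t: 7.7
eef_pos: [0.4716, 0.1031, 0.0481]
tool_rot: [-0.001, 0.707, 0.707, 0.003]
contact_force: [-0.9, 1.1, 7.3]
gripper_width: 0.621
grasp_force: 42.2
```

{"fn": "arm_command", "kwargs": {"commands": [0, 0, 0, 0, 0, 0, 0.4, 0, 0, -0.04, 0, 0, 0, 0.4, 0, 0, -0.08, 0, 0, 0, 0.4, 0, 0, -0.12, 0, 0, 0, 0.4, 0, 0, -0.15, 0, 0, 0, 0.4, 0, 0, -0.15, 0, 0, 0, 0.4]}}

```text
t: 8.3
eef_pos: [0.473, 0.1024, 0.2012]
tool_rot: [0.0, 0.707, 0.707, 0.005]
contact_force: [0.1, 0.4, -1.6]
gripper_width: 0.623
grasp_force: 43.2
```

```bash
python3 -c "
from h import *
go(.6488,.0667,.12)"
```

```text
t 8.3 pos [0.473  0.1024 0.2012] f [ 0.1  0.4 -1.6] w 0.623 gf 43.17999243736267
shift [-0.0362  0.1752  0.0822] turn [ 0.42 -0.36 -0.01]
```

{"fn": "arm_command", "kwargs": {"commands": [-0.036, 0.175, 0.02, 0.4, 0, 0, 0.4, -0.036, 0.175, 0.04, 0.4, 0, 0, 0.4, -0.036, 0.175, 0.06, 0.4, 0, 0, 0.4, -0.036, 0.175, 0.08, 0.4, 0, 0, 0.4, -0.036, 0.175, 0.1, 0.4, 0, 0, 0.4, -0.036, 0.175, 0.1, 0.4, 0, 0, 0.4]}}

```text
t: 8.9
eef_pos: [0.6424, 0.0649, 0.0909]
tool_rot: [-0.007, 0.707, 0.707, -0.005]
contact_force: [-0.6, 0.0, -1.4]
gripper_width: 0.622
grasp_force: 43.3
```

```bash
python3 -c "
from h import *
go(.6488,.0667,.0625)"
```

```text
t 8.9 pos [0.6424 0.0649 0.0909] f [-0.6  0.  -1.4] w 0.622 gf 43.27138423919678
shift [0.0017 0.0069 0.0283] turn [-0.97 -0.24 -0.04]
```

{"fn": "arm_command", "kwargs": {"commands": [0, 0, 0, 0, 0, 0, 0.4, 0, 0, 0, 0, 0, 0, 0.4, 0, 0, 0, 0, 0, 0, 0.4]}}

```text
t: 9.2
eef_pos: [0.6456, 0.0667, 0.0979]
tool_rot: [-0.004, 0.707, 0.707, -0.0]
contact_force: [1.5, 0.5, -0.6]
gripper_width: 0.624
grasp_force: 43.3
```

```bash
python3 -c "
from h import *
go(.6488,.0667,.0625)"
```

```text
t 9.2 pos [0.6456 0.0667 0.0979] f [ 1.5  0.5 -0.6] w 0.624 gf 43.27286124229431
shift [-0.0002  0.0035  0.0354] turn [-0.34 -0.31  0.05]
```

{"fn": "arm_command", "kwargs": {"commands": [0, 0.003, 0.01, -0.2, 0, 0, 0.4, 0, 0.003, 0.02, -0.2, 0, 0, 0.4, 0, 0.003, 0.03, -0.2, 0, 0, 0.4, 0, 0.003, 0.035, -0.2, 0, 0, 0.4, 0, 0.003, 0.035, -0.2, 0, 0, 0.4, 0, 0.003, 0.035, -0.2, 0, 0, 0.4]}}

```text
t: 9.8
eef_pos: [0.647, 0.0663, 0.063]
tool_rot: [-0.004, 0.707, 0.707, -0.001]
contact_force: [-10.5, -3.0, 22.9]
gripper_width: 0.622
grasp_force: 45.8
```

```bash
python3 -c "
from h import *
go(.6488,.0667,.0625)"
```

```text
t 9.8 pos [0.647  0.0663 0.063 ] f [-10.5  -3.   22.9] w 0.622 gf 45.76087832450867
shift [0.0004 0.0018 0.0005] turn [-0.38 -0.2   0.01]
```

{"fn": "arm_command", "kwargs": {"commands": [0, 0.001, -0.002, 0, 0, 0, 0.65, 0, 0.001, -0.002, 0, 0, 0, 0.8, 0, 0.001, -0.002, 0, 0, 0, 1, 0, 0.001, -0.002, 0, 0, 0, 1, 0, 0.001, -0.04, 0, 0, 0, 1, 0, 0.001, -0.08, 0, 0, 0, 1, 0, 0.001, -0.12, 0, 0, 0, 1, 0, 0.001, -0.16, 0, 0, 0, 1]}}

```text
t: 10.6
eef_pos: [0.6494, 0.0656, 0.222]
tool_rot: [-0.004, 0.707, 0.707, -0.0]
contact_force: [0.2, -0.2, -0.5]
gripper_width: 1.001
grasp_force: 0.0
```

```bash
python3 -c "
from h import *
go(.4455,-.1115,.22)"
```

```text
t 10.6 pos [0.6494 0.0656 0.222 ] f [ 0.2 -0.2 -0.5] w 1.001 gf 0.0
shift [-0.177  -0.2039  0.0022] turn [-0.33 -0.31  0.03]
```

{"fn": "arm_command", "kwargs": {"commands": [-0.177, -0.204, 0.0, -0.3, -0.3, 0, 1, -0.177, -0.204, 0.0, -0.3, -0.3, 0, 1, -0.177, -0.204, 0.0, -0.3, -0.3, 0, 1, -0.177, -0.204, 0.0, -0.3, -0.3, 0, 1, -0.177, -0.204, 0.0, -0.3, -0.3, 0, 1, -0.177, -0.204, 0.0, -0.3, -0.3, 0, 1, -0.177, -0.204, 0.0, -0.3, -0.3, 0, 1, -0.177, -0.204, 0.0, -0.3, -0.3, 0, 1]}}

```text
t: 11.4
eef_pos: [0.446, -0.1115, 0.2211]
tool_rot: [0.0, 0.707, 0.707, 0.0]
contact_force: [0.6, 0.4, 0.8]
gripper_width: 1.0
grasp_force: 0.0
```

```bash
python3 -c "
from h import *
go(.4455,-.1115,.1)
c=read_camera('side')
cv2.imwrite(f'pics/s5.png',cv2.resize(c['img'][100:280,230:410],None,fx=3.3,fy=3.3)[:,:,::-1])"
```

```text
t 11.4 pos [ 0.446  -0.1115  0.2211] f [0.6 0.4 0.8] w 1.0 gf 0.0
shift [-0.     -0.0006  0.1211] turn [ 0.05  0.   -0.03]
```

View pics/s5.png

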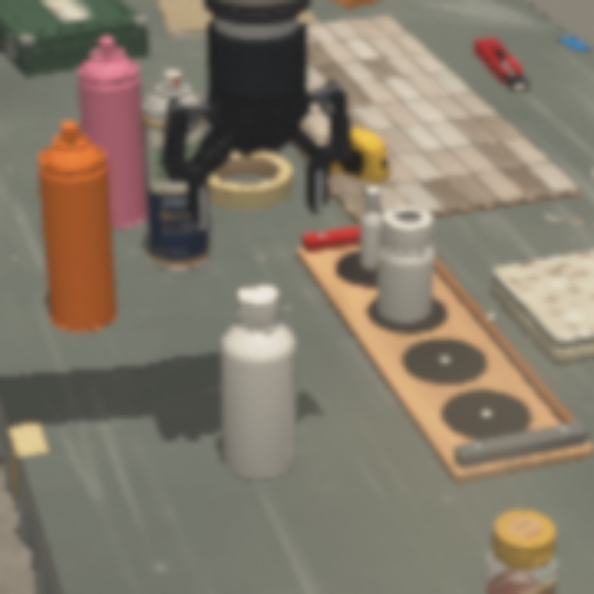

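The small bottle stands centred on pad_2 at (405,300). The gripper is centred over the tall bottle, both at about x 258. Descending.

{"fn": "arm_command", "kwargs": {"commands": [0, 0, 0.04, 0, 0, 0, 1, 0, 0, 0.08, 0, 0, 0, 1, 0, 0, 0.12, 0, 0, 0, 1, 0, 0, 0.12, 0, 0, 0, 1, 0, 0, 0.12, 0, 0, 0, 0.5, 0, 0, 0.12, 0, 0, 0, 0.5, 0, 0, 0.12, 0, 0, 0, 0.5, 0, 0, 0.12, 0, 0, 0, 0.5], "force": 50}}

```text
t: 12.25
eef_pos: [0.4462, -0.1112, 0.1017]
tool_rot: [0.001, 0.707, 0.707, 0.001]
contact_force: [0.5, 1.8, 0.3]
gripper_width: 0.712
grasp_force: 54.8
```

{"fn": "arm_command", "kwargs": {"commands": [0, 0, 0, 0, 0, 0, 0.5, 0, 0, -0.04, 0, 0, 0, 0.5, 0, 0, -0.08, 0, 0, 0, 0.5, 0, 0, -0.12, 0, 0, 0, 0.5, 0, 0, -0.12, 0, 0, 0, 0.5]}}

```text
t: 12.75
eef_pos: [0.4487, -0.1121, 0.2258]
tool_rot: [0.004, 0.707, 0.707, 0.002]
contact_force: [1.2, -0.6, -4.2]
gripper_width: 0.713
grasp_force: 60.0
```

```bash
python3 -c "
from h import *
go(.6494,-.0279,.16)"
```

```text
t 12.75 pos [ 0.4487 -0.1121  0.2258] f [ 1.2 -0.6 -4.2] w 0.713 gf 59.98505651950836
shift [0.0844 0.2    0.0673] turn [ 0.52  0.17 -0.02]
```

{"fn": "arm_command", "kwargs": {"commands": [0.042, 0.1, 0.02, 0, 0, 0, 0.5, 0.042, 0.1, 0.02, 0, 0, 0, 0.5, 0.084, 0.2, 0.06, 0.3, 0, 0, 0.5, 0.084, 0.2, 0.06, 0.3, 0, 0, 0.5, 0.084, 0.2, 0.06, 0.3, 0, 0, 0.5, 0.084, 0.2, 0.06, 0.3, 0, 0, 0.5, 0.084, 0.2, 0.06, 0.3, 0, 0, 0.5, 0.084, 0.2, 0.06, 0.3, 0, 0, 0.5]}}

```text
t: 13.55
eef_pos: [0.6442, -0.0286, 0.1601]
tool_rot: [-0.002, 0.707, 0.707, -0.003]
contact_force: [-0.7, -0.2, -5.2]
gripper_width: 0.72
grasp_force: 59.6
```

```bash
python3 -c "
from h import *
go(.6494,-.0279,.1165)"
```

```text
t 13.55 pos [ 0.6442 -0.0286  0.1601] f [-0.7 -0.2 -5.2] w 0.72 gf 59.64820861816406
shift [0.0008 0.0055 0.0435] turn [-0.42  0.06 -0.04]
```

{"fn": "arm_command", "kwargs": {"commands": [0.001, 0.005, 0.015, -0.3, 0, 0, 0.5, 0.001, 0.005, 0.03, -0.3, 0, 0, 0.5, 0.001, 0.005, 0.038, -0.3, 0, 0, 0.5, 0.001, 0.005, 0.04, -0.3, 0, 0, 0.5, 0.001, 0.005, 0.04, -0.3, 0, 0, 0.5, 0.001, 0.005, 0.04, -0.3, 0, 0, 0.5]}}

```text
t: 14.15
eef_pos: [0.6507, -0.0264, 0.1214]
tool_rot: [0.0, 0.707, 0.707, 0.0]
contact_force: [0.1, 0.8, -5.6]
gripper_width: 0.714
grasp_force: 59.9
```

```bash
python3 -c "
from h import *
go(.6494,-.0279,.1165)"
```

```text
t 14.15 pos [ 0.6507 -0.0264  0.1214] f [ 0.1  0.8 -5.6] w 0.714 gf 59.89283323287964
shift [-0.0015 -0.0014  0.0049] turn [ 0.05 -0.01  0.01]
```

{"fn": "arm_command", "kwargs": {"commands": [-0.001, -0.001, 0.003, 0, 0, 0, 0.5, -0.001, -0.001, 0.005, 0, 0, 0, 0.5, -0.001, -0.001, 0.006, 0, 0, 0, 0.5, -0.001, -0.001, 0.006, 0, 0, 0, 0.5]}}

```text
t: 14.55
eef_pos: [0.6497, -0.0275, 0.1168]
tool_rot: [0.001, 0.707, 0.707, 0.0]
contact_force: [-4.3, 0.1, 7.4]
gripper_width: 0.718
grasp_force: 61.1
```

{"fn": "arm_command", "kwargs": {"commands": [0, 0, 0, 0, 0, 0, 0.75, 0, 0, 0, 0, 0, 0, 0.85, 0, 0, 0, 0, 0, 0, 1, 0, 0, 0, 0, 0, 0, 1, 0, 0, -0.04, 0, 0, 0, 1, 0, 0, -0.08, 0, 0, 0, 1, 0, 0, -0.12, 0, 0, 0, 1, 0, 0, -0.15, 0, 0, 0, 1]}}

```text
t: 15.35
eef_pos: [0.6502, -0.0272, 0.2679]
tool_rot: [0.001, 0.707, 0.707, 0.001]
contact_force: [0.4, -0.2, -0.2]
gripper_width: 0.997
grasp_force: 0.0
```

```bash
python3 - <<'E'
from h import *
s=read_camera('side');t=read_camera('top')
print('nozzle pred side for (.4712,.2708,.205)',proj(s,[.4712,.2708,.205]),proj(t,[.4712,.2708,.205]))
go(.4715,.270,.26)
a=cv2.resize(s['img'][110:240,255:405],None,fx=4,fy=4);b=cv2.resize(t['img'][195:245,200:250],None,fx=8,fy=8)
b=cv2.copyMakeBorder(b[:, :200*2],0,a.shape[0]-400,0,0,cv2.BORDER_CONSTANT)
cv2.imwrite('pics/s6.png',cv2.resize(np.hstack([a,b]),None,fx=.8,fy=.8)[:,:,::-1])
E
```

```text
nozzle pred side for (.4712,.2708,.205) [281.55102808 122.24556663] [215.69506538 211.95543629]
t 15.45 pos [ 0.6522 -0.0268  0.2705] f [-0.4  0.6 -0.1] w 0.996 gf 0.0
shift [ 0.2968 -0.1807  0.0089] turn [ 0.53 -0.01  0.01]
```

View pics/s6.png

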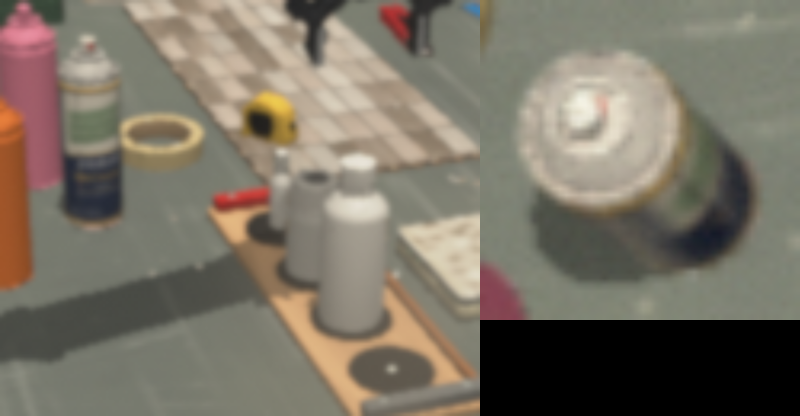

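Three products are standing on their pads: the dropper, the small bottle, and the tall bottle at (350,320). The spray nozzle is at side px (282.5,122.5) and top px (216.3,212.4), which gives x≈0.4715, y≈0.2695.

{"fn": "arm_command", "kwargs": {"commands": [0.297, -0.18, 0.009, 0.2, 0, 0, 1, 0.297, -0.18, 0.009, 0.2, 0, 0, 1, 0.297, -0.18, 0.009, 0.2, 0, 0, 1, 0.297, -0.18, 0.009, 0.2, 0, 0, 1, 0.297, -0.18, 0.009, 0.2, 0, 0, 1, 0.297, -0.18, 0.009, 0.2, 0, 0, 1, 0.297, -0.18, 0.009, 0.2, 0, 0, 1, 0.297, -0.18, 0.009, 0.2, 0, 0, 1]}}

```text
t: 16.25
eef_pos: [0.4642, 0.2764, 0.256]
tool_rot: [-0.003, 0.703, 0.711, -0.001]
contact_force: [0.6, 0.3, 0.5]
gripper_width: 1.002
grasp_force: 0.0
```

{"fn": "arm_command", "kwargs": {"commands": [0, 0, 0, 0, 0, 0, 1, 0, 0, 0, 0, 0, 0, 1, 0, 0, 0, 0, 0, 0, 1]}}

```text
t: 16.55
eef_pos: [0.4704, 0.2678, 0.2555]
tool_rot: [-0.001, 0.708, 0.706, -0.002]
contact_force: [0.2, 0.6, 0.4]
gripper_width: 0.999
grasp_force: 0.0
```

```bash
python3 - <<'E'
from h import *
go(.4715,.2695,.138)
E
```

```text
t 16.55 pos [0.4704 0.2678 0.2555] f [0.2 0.6 0.4] w 0.999 gf 0.0
shift [0.0017 0.0016 0.1175] turn [-0.21  0.04 -0.16]
```

{"fn": "arm_command", "kwargs": {"commands": [0.0015, 0.0015, 0.03, 0, 0, 0, 1, 0.0015, 0.0015, 0.06, 0, 0, 0, 1, 0.0015, 0.0015, 0.09, 0, 0, 0, 1, 0.0015, 0.0015, 0.105, 0, 0, 0, 1, 0.0015, 0.0015, 0.112, 0, 0, 0, 1, 0.0015, 0.0015, 0.117, 0, 0, 0, 1, 0.0015, 0.0015, 0.117, 0, 0, 0, 1, 0.0015, 0.0015, 0.117, 0, 0, 0, 1]}}

```text
t: 17.35
eef_pos: [0.4711, 0.2714, 0.14]
tool_rot: [-0.001, 0.707, 0.707, -0.0]
contact_force: [0.3, -0.6, 0.7]
gripper_width: 1.001
grasp_force: 0.0
```

```bash
python3 - <<'E'
from h import *
go(.4715,.2695,.138)
s=read_camera('side')
cv2.imwrite('pics/s7.png',cv2.resize(s['img'][95:195,245:325],None,fx=6,fy=6)[:,:,::-1])
E
```

```text
t 17.35 pos [0.4711 0.2714 0.14  ] f [ 0.3 -0.6  0.7] w 1.001 gf 0.0
shift [-0.0019  0.0004  0.002 ] turn [-0.11 -0.05 -0.  ]
```

View pics/s7.png

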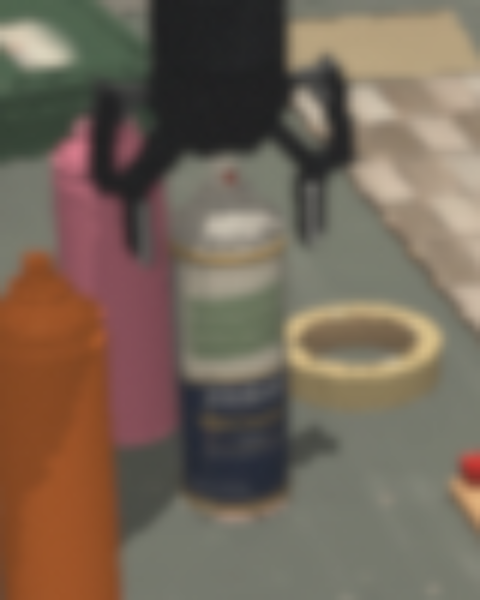

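The can is centred between the fingers. The tips are only near the rim (about z 0.15–0.16), and the nozzle still has room below the palm. I'll lower carefully while watching the force.

{"fn": "arm_command", "kwargs": {"commands": [-0.001, 0, 0.003, 0, 0, 0, 1, -0.001, 0, 0.004, 0, 0, 0, 1, -0.001, 0, 0.005, 0, 0, 0, 1, -0.001, 0, 0.005, 0, 0, 0, 1]}}

```text
t: 17.8
eef_pos: [0.4703, 0.2699, 0.1339]
tool_rot: [-0.001, 0.707, 0.707, -0.001]
contact_force: [-0.3, 0.4, -0.0]
gripper_width: 1.002
grasp_force: 0.0
```

{"fn": "arm_command", "kwargs": {"commands": [0, 0, 0.002, 0, 0, 0, 1, 0, 0, 0.003, 0, 0, 0, 1, 0, 0, 0.003, 0, 0, 0, 1]}}

```text
t: 18.1
eef_pos: [0.4713, 0.2709, 0.1321]
tool_rot: [-0.001, 0.707, 0.707, 0.0]
contact_force: [-0.8, -0.0, 6.5]
gripper_width: 0.998
grasp_force: 0.0
```

Light contact with the nozzle (6.5 N) at TCP 0.132. I'll back off 3 mm and grip.

{"fn": "arm_command", "kwargs": {"commands": [-0.001, 0, -0.003, 0, 0, 0, 1, -0.001, 0, -0.003, 0, 0, 0, 0.6, -0.001, 0, -0.003, 0, 0, 0, 0.6, -0.001, 0, -0.003, 0, 0, 0, 0.6, -0.001, 0, -0.003, 0, 0, 0, 0.6, -0.001, 0, -0.003, 0, 0, 0, 0.6], "force": 60}}

```text
t: 18.7
eef_pos: [0.4708, 0.2693, 0.1345]
tool_rot: [-0.001, 0.707, 0.707, -0.001]
contact_force: [-0.2, -1.1, 6.9]
gripper_width: 0.731
grasp_force: 64.9
```

{"fn": "arm_command", "kwargs": {"commands": [0, 0, -0.01, 0, 0, 0, 0.6, 0, 0, -0.02, 0, 0, 0, 0.6, 0, 0, -0.03, 0, 0, 0, 0.6, 0, 0, -0.03, 0, 0, 0, 0.6]}}

```text
t: 19.1
eef_pos: [0.4713, 0.2697, 0.1656]
tool_rot: [-0.001, 0.707, 0.707, 0.0]
contact_force: [1.3, 0.3, -2.5]
gripper_width: 0.731
grasp_force: 66.5
```

```bash
python3 - <<'E'
from h import *
go(.6501,-.1231,.16)
s=read_camera('side')
cv2.imwrite('pics/s8.png',cv2.resize(s['img'][85:195,235:345],None,fx=5,fy=5)[:,:,::-1])
E
```

```text
t 19.1 pos [0.4713 0.2697 0.1656] f [ 1.3  0.3 -2.5] w 0.731 gf 66.46164325531572
shift [-0.3928  0.1788  0.0049] turn [-0.06 -0.08  0.01]
```

View pics/s8.png

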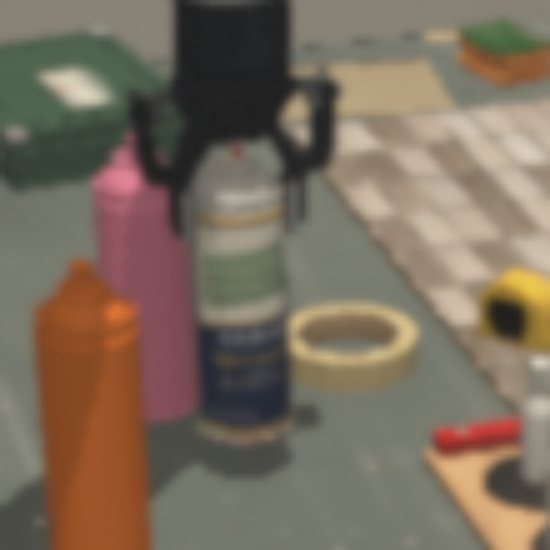

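The can is lifted clear (shadow gap below its base at (245,440)). I'll go along y in front of the board, then forward to pad_4.

{"fn": "arm_command", "kwargs": {"commands": [0, 0, -0.02, 0, 0, 0, 0.6, -0.03, 0, -0.03, 0, 0, 0, 0.6, -0.07, 0, -0.035, 0, 0, 0, 0.6, -0.11, 0, -0.035, 0, 0, 0, 0.6, -0.15, 0, -0.035, 0, 0, 0, 0.6, -0.19, 0, -0.035, 0, 0, 0, 0.6, -0.23, 0, -0.035, 0, 0, 0, 0.6, -0.26, 0, -0.035, 0, 0, 0, 0.6], "force": 80}}

```text
t: 19.95
eef_pos: [0.47, 0.0061, 0.1986]
tool_rot: [-0.001, 0.708, 0.706, -0.002]
contact_force: [0.6, 1.0, -2.3]
gripper_width: 0.726
grasp_force: 90.7
```

{"fn": "arm_command", "kwargs": {"commands": [-0.03, 0, 0, 0, 0, 0, 0.6, -0.07, 0, 0, 0, 0, 0, 0.6, -0.1, 0, 0, 0, 0, 0, 0.6, -0.12, 0, 0, 0, 0, 0, 0.6, -0.13, 0, 0, 0, 0, 0, 0.6, -0.133, 0, 0, 0, 0, 0, 0.6, -0.133, 0, 0, 0, 0, 0, 0.6, -0.133, 0, 0, 0, 0, 0, 0.6]}}

```text
t: 20.75
eef_pos: [0.4709, -0.1225, 0.1989]
tool_rot: [-0.001, 0.706, 0.708, -0.001]
contact_force: [0.0, -0.2, -3.4]
gripper_width: 0.726
grasp_force: 90.7
```

```bash
python3 - <<'E'
from h import *
go(.6501,-.1231,.19)
E
```

```text
t 20.75 pos [ 0.4709 -0.1225  0.1989] f [ 0.  -0.2 -3.4] w 0.726 gf 90.66359939519316
shift [-0.001   0.1793  0.0083] turn [-0.2  -0.03  0.13]
```

{"fn": "arm_command", "kwargs": {"commands": [0, 0.03, 0, 0, 0, 0, 0.6, 0, 0.07, 0, 0, 0, 0, 0.6, 0, 0.11, 0, 0, 0, 0, 0.6, -0.001, 0.14, 0, 0, 0, 0, 0.6, -0.001, 0.165, 0, 0, 0, 0, 0.6, -0.001, 0.179, 0.01, 0, 0, 0, 0.6, -0.001, 0.179, 0.02, 0, 0, 0, 0.6, -0.001, 0.179, 0.02, 0, 0, 0, 0.6]}}

```text
t: 21.55
eef_pos: [0.648, -0.1236, 0.1761]
tool_rot: [-0.003, 0.706, 0.708, -0.002]
contact_force: [0.2, -0.2, -2.4]
gripper_width: 0.726
grasp_force: 90.7
```

{"fn": "arm_command", "kwargs": {"commands": [0, 0, 0, 0, 0, 0, 0.6, 0, 0, 0, 0, 0, 0, 0.6]}}

```text
t: 21.75
eef_pos: [0.6492, -0.1249, 0.1789]
tool_rot: [-0.001, 0.707, 0.707, -0.001]
contact_force: [0.3, -0.2, -2.6]
gripper_width: 0.723
grasp_force: 90.7
```

```bash
python3 - <<'E'
from h import *
go(.6501,-.1231,.1495)
s=read_camera('side')
cv2.imwrite('pics/s9.png',cv2.resize(s['img'][120:260,280:440],None,fx=4.2,fy=4.2)[:,:,::-1])
E
```

```text
t 21.75 pos [ 0.6492 -0.1249  0.1789] f [ 0.3 -0.2 -2.6] w 0.723 gf 90.67393457517028
shift [0.0018 0.001  0.0294] turn [-0.18  0.02  0.02]
```

View pics/s9.png

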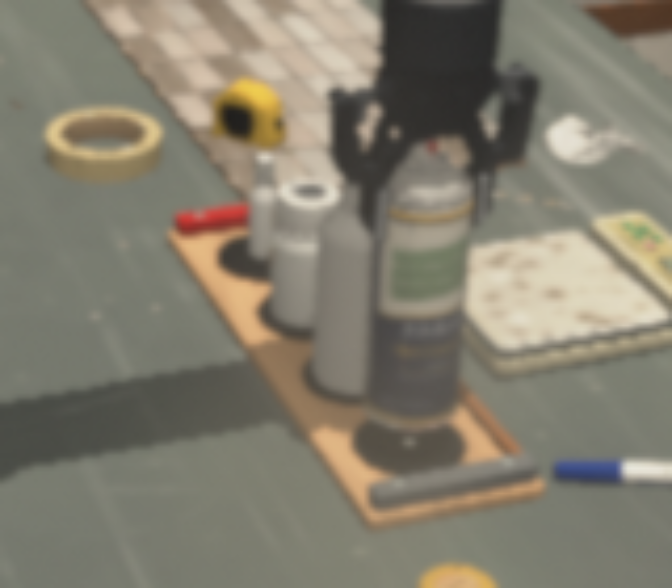

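The can hangs upright above pad_4, its base at (413,415) in line with the dot at (409,440). Lowering.

{"fn": "arm_command", "kwargs": {"commands": [0.002, 0.001, 0.01, 0, 0, 0, 0.6, 0.002, 0.001, 0.018, 0, 0, 0, 0.6, 0.002, 0.001, 0.024, 0, 0, 0, 0.6, 0.002, 0.001, 0.027, 0, 0, 0, 0.6, 0.002, 0.001, 0.027, 0, 0, 0, 0.6, 0.002, 0.001, 0.027, 0, 0, 0, 0.6]}}

```text
t: 22.4
eef_pos: [0.6507, -0.123, 0.1513]
tool_rot: [-0.001, 0.707, 0.707, -0.001]
contact_force: [-0.2, -1.0, -2.7]
gripper_width: 0.732
grasp_force: 90.7
```

{"fn": "arm_command", "kwargs": {"commands": [0, 0, 0.002, 0, 0, 0, 0.6, 0, 0, 0.003, 0, 0, 0, 0.6, 0, 0, 0.003, 0, 0, 0, 0.6]}}

```text
t: 22.7
eef_pos: [0.6512, -0.1229, 0.1498]
tool_rot: [-0.001, 0.707, 0.707, -0.001]
contact_force: [-1.1, 0.8, 5.6]
gripper_width: 0.726
grasp_force: 91.3
```

Contact. Releasing and retreating straight up.

{"fn": "arm_command", "kwargs": {"commands": [0, 0, 0, 0, 0, 0, 0.76, 0, 0, 0, 0, 0, 0, 0.85, 0, 0, 0, 0, 0, 0, 1, 0, 0, 0, 0, 0, 0, 1, 0, 0, -0.03, 0, 0, 0, 1, 0, 0, -0.06, 0, 0, 0, 1, 0, 0, -0.1, 0, 0, 0, 1, 0, 0, -0.14, 0, 0, 0, 1]}}

```text
t: 23.5
eef_pos: [0.6506, -0.1229, 0.2894]
tool_rot: [-0.002, 0.707, 0.707, -0.001]
contact_force: [0.7, -0.3, -0.1]
gripper_width: 0.997
grasp_force: 0.0
```

{"fn": "arm_command", "kwargs": {"commands": [-0.05, -0.05, 0, 0, 0, 0, 1, -0.1, -0.1, 0, 0, 0, 0, 1, -0.15, -0.14, 0, 0, 0, 0, 1, -0.2, -0.18, 0, 0, 0, 0, 1, -0.24, -0.19, 0, 0, 0, 0, 1, -0.27, -0.19, 0, 0, 0, 0, 1, -0.27, -0.19, 0, 0, 0, 0, 1, -0.27, -0.19, 0, 0, 0, 0, 1]}}

```text
t: 24.3
eef_pos: [0.4571, -0.3996, 0.2885]
tool_rot: [-0.001, 0.711, 0.704, -0.003]
contact_force: [-0.3, 0.4, -0.0]
gripper_width: 1.001
grasp_force: 0.0
```

```bash
python3 - <<'E'
from h import *
go(.5,-.3,.3)
t=read_camera('top');s=read_camera('side')
for n,x,y,z in(('drop',.648,.1614,.102),('small',.6488,.0667,.119),('tall',.6494,-.0279,.182),('spray',.6501,-.1231,.22)):
    print(n,'crop top',((proj(t,[x,y,z])-[235,120])*4.5).round(0))
a=cv2.resize(t['img'][120:195,235:395],None,fx=4.5,fy=4.5);b=cv2.resize(s['img'][130:260,300:440],None,fx=2,fy=2)
b=cv2.copyMakeBorder(b,0,0,0,720-280,cv2.BORDER_CONSTANT)
cv2.imwrite('pics/end.png',np.vstack([a,b])[:600,:,::-1])
E
```

```text
t 24.3 pos [ 0.4571 -0.3996  0.2885] f [-0.3  0.4 -0. ] w 1.001 gf 0.0
shift [ 0.1     0.0419 -0.012 ] turn [-0.31  0.14 -0.56]
drop crop top [101. 149.]
small crop top [248. 117.]
tall crop top [399.  54.]
spray crop top [563.   4.]
```

View pics/end.png

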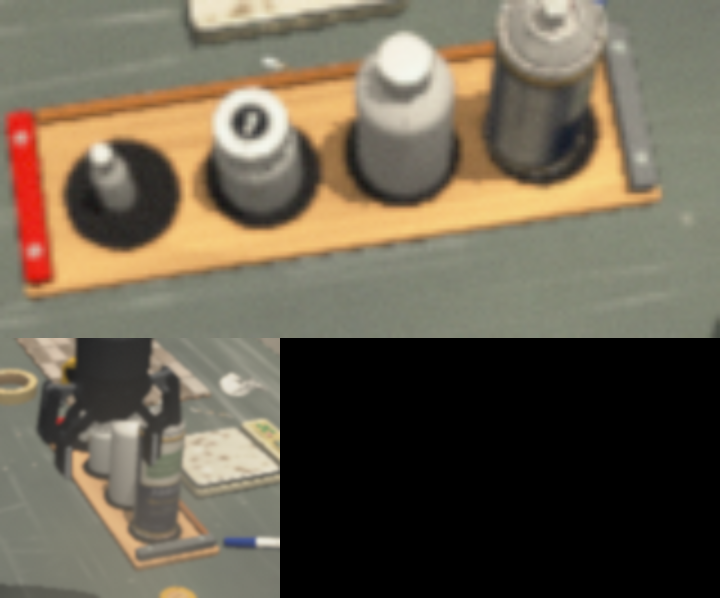

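All four products stand upright on their pads, in order from the red end, with tops within a few millimetres of where they should be. The arm is clear and touching nothing, so I'm handing in.

```bash
python3 -c "
from station import *
print(hand_in())"
```

```text
the job is handed in; nothing more can be done
None
```

The job is handed in: the dropper, small bottle, tall bottle and spray can stand upright on pads 1 to 4, from the red end to the grey end, each within about 3 mm of its pad's centre by the last top view, and the pigment jar and look-alike cans were left alone.

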